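Check a frame for square with a sliding rule

ROBOT

A 6-joint arm with a two-finger parallel gripper is mounted at the origin on a cart in front of the work surface, level with it; the furniture and walls round the work are solid. World frame = base frame: x ahead of the robot, y to its left, z up, the work surface at z = 0. Lengths are in m, angles in rad, forces in N, time in s.
With the tool pointing down it reaches from about 0.275 to 0.85 m from the base axis. Payload 19 kg.
Tool frame: the origin (TCP) lies between the finger pads; the fingertips stand 25 mm ahead of it and the grasp point (between the pads) lies 6 mm ahead of it; z points along the fingers, y is the line along which they close (so a half turn about z gives the same grasp; the last joint's range is limited). The gripper opens to 85 mm and grips with 20 to 120 N. Pads are 22 mm wide; open, the fingers measure 114 mm over their backs; the gripper's body (76 mm by 85 mm) begins 54 mm behind the grasp point. The pads swing forward as they close: fully open they stand 13 mm farther back than shut.
Start: joints at [1.025, 0.15, 1.437, -0, 1.554, -0.134], TCP at [0.23, 0.527, 0.256] pointing down, gripper open.
Joint ranges: [-2.8, 2.8], [-0.68, 2.1], [0.12, 2.68], [-1.39, 4.53], [0.16, 2.79], [-2.81, 2.81]. Speed limits (rad/s): [1.89, 1.89, 2.22, 3.01, 3.01, 3.01].

INTERFACE

Orientations are given as a rotation vector (axis times angle).
In Python, from bench import status, cams, workorder gives the robot as it stands.
- The arm moves only by the tool jog_arm, never from a script. Its argument "series" is a list of rows, each a list of 2 entries, a list of its own where there are three numbers: the shift along the tool's x, y, z in units of 25 mm (1.0 is 25 mm), then the turn about the tool's z in rad. A call has 1 to 12 rows; each row shifts and turns the commanded pose from where the row before left it, along the tool's axes as they then stand; what a row does not reach is not made up. A row lasts 1/10 s, in which the tool goes at most 50 mm and 8.59 degrees, less where a joint would pass 70% of its speed; a pose out of reach is approached as far as the arm can. A call is refused whole if a number of a shift passes 1 or a number of a turn 0.15, either way. A call with a gripper value outside its range is refused whole. "jaw" is the gripper command: -1 is shut, 1 is fully open, values between are in proportion, set as the call begins (left out, the last holds). The fingers move at their own pace and stop on an object; "grip_force" is the grip in N (left out, the last holds). Time passes only in rows, so rows that do not move let the fingers close. It gives the time, the measured TCP pose, the force, the opening and the grip force at its end, in the units of the state.
- status.observe(): the state, without advancing time (a new reading comes with each control period).
- cams.get_image(name): name is "scene" or "side" or "wrist"; returns the picture (480x640x3 uint8, blue, green, red); there is no depth.
- cams.get_calibration(name): a dict with "fx", "fy", "cx", "cy" (pixels), "extrinsics" (4x4, takes a point from camera to world coordinates). Camera axes: x right, y up, looking along -z (the intrinsics and any distortion apply to the point x, -y, -z); pixel columns grow to the right and rows downward; lengths in m; the calibration is good to about 2 mm. A picture is of the moment at which its call begins: read the wrist's pose just before it. get_calibration takes no time and is no camera call; for the wrist camera it gives the pose at the moment of the call.
- workorder.hand_in(): hands the job in; it is judged then, once.
Trained networks look in the newest picture that a camera, given by its name, has taken for a name from the list of things; names that differ only in an ending like _2 or _b are one class to them, and where a whole thing is asked for, a point or a joint stands for the part that bears it (a point fixed in the world has none). Each returns a list of dicts, best first, with "p" (0 to 1); they miss things now and then, are a little off and sometimes report something else, mostly with a low value. They report only what shows in the picture. A call takes as long as a camera call. They do not tell look-alikes from the thing itself.
- cams.search_frame(camera, name): "uv" ([column, row] in pixels, amid what is visible of it).
- cams.outline_of(camera, name): "mask" (480x640 bool, what is visible of it) and "uv" ([column, row] in pixels, amid what is visible of it).
- cams.spot_point(camera, name): "uv" ([column, row] in pixels: a listed point, or the origin of a listed thing).
The state is a dict: "clock": time; "joint_positions": joint angles; "joint_vel": joint speeds; "effort": joint torques, N m; "position": TCP position; "orientation": TCP orientation; "force": force on the tool from outside, world axes, zero at the start; "wrist_torque": the same for the moment, N m; "finger_gap": finger opening in m; "grasp_force": force on a finger pad.
Only numpy, scipy, OpenCV 4.12 (cv2) and the standard library are available. Lean on these libraries where they do the work, as an engineer would, in place of code of your own. Each camera call takes 0.05 s, during which the arm holds its last target. There are 200 camera calls.

TASK

Check the wooden frame for square with the sliding rule: hook it over the near corner with the red dot, draw the yellow slide out until its nose presses lightly home in the opposite corner, hold a moment and read it, then do the same from the near corner with the blue dot and leave the rule lying there. Be gentle: a push of the nose or a pull of the hook beyond 20 N would spring the frame. Then, on the result board, set the pointer to the colour of the longer diagonal, or to green if the two agree within 4 mm, and do not disturb the other things.

Things in the scene. Friction and masses are not known exactly. Their poses are not given: they have to be found in the camera images.
- frame: fixed frame of pale wooden rails, maybe out of square (leaning rhombus); rails 24 mm wide, 20 high, 200 mm between corner pivots; corners round outside (12 mm radius about the pivot), sharp inside. Origin on the worktop in its middle as if square; x from near rail (x = -100 mm) to far rail, y to its left, z up
- red_corner (a point): pivot axis of the frame's near left corner, at rail-top height (20 mm); red dot on top. The red diagonal runs from here to the far right corner (also a red dot)
- blue_corner (a point): pivot axis of the frame's near right corner, at rail-top height; blue dot on top. The blue diagonal runs from here to the far left corner (also a blue dot)
- frame_far: the frame's far rail, parallel to the near rail. Origin on the worktop at the far left pivot axis; far right pivot at its y = -200 mm. In the frame's axes the origin is at x = 100, y = 100 mm if square, up to 14 mm more or less in y if it leans. Inner corners lie about 12 mm inside the pivots in x and y
- rule: loose sliding rule, 0.45 kg, 300 mm long: aluminium bar 28 mm wide with ticks, yellow slide on it. x from hook end to nose end, z up. Origin on the plane of its feet, under the black grip when the slide is in. Feet (hook plates, pins) reach down to z = 0; bar undersides, which lie on the 20 mm rails in use, are at z = 16 mm
- hook_seat (a point): point of the rule (x = -100, z = 16 mm) that is over the corner pivot when the hook is pulled tight. Behind it two steel plates, 16 mm deep, form a 90 degree V that bears on the corner from outside; an 8 mm pin 31 mm ahead of it hangs inside the frame and stops in the inner corner when pushed back. Play 8 mm: lower it about 4 mm outside the pivot
- nose (a point): centre of the rule's nose, a steel pin of 10 mm diameter under the yellow slide, at z = 16 mm of the rule, reaching 16 mm down inside the frame to butt into the far inner corner, home about 24 mm from the far pivot. The yellow bar goes on 40 mm beyond it and lies on the far corner
- grip (a point): middle of the black ribbed grip on the yellow slide: 40 mm along the rule, 22 mm across, 34 mm high; its top is 14 mm above this point, which is 52 mm above the rule's feet. The whole rule can be lifted and carried by it, near its balance point
- rule_slide (a joint): how far the slide is drawn out, m, 0 to 0.06; distance hook_seat to nose = 0.225 + this. Sliding takes about 4 N (up to 9 N at the grip with the bars dragging on the rails) and it stays where left; while no corner holds the hook, the base just follows the grip. Diagonals read about 0.02 to 0.05
- result_board: fixed plywood board, 70 mm in x, 150 mm in y, 14 mm thick; origin under its middle, x away from the robot, y left. Red, green and blue round marks at y = +40, 0 and -40 mm
- pointer (a joint): pointer position along the board's y, m: 0 at the blue mark (stop), 0.04 at green, 0.08 at red (stop); slides with about 1.5 N and stays
- pointer_top (a point): middle of the top of the pointer's black knob, 52 mm above the worktop; the knob is 20 mm in the board's x, 18 mm in its y, 34 mm high
- tape_measure: bystander, leave alone: yellow tape measure, 37x81x62 mm; origin under its middle
- grey_bit_case: bystander, leave alone: grey plastic bit case, 55x74x38 mm; origin under its middle
- brass_tee: bystander, leave alone: brass tee fitting, 38x49x23 mm; origin under its middle
- torpedo_level: bystander, leave alone: orange spirit level, 41x220x44 mm; origin under its middle
- blue_marker: bystander, leave alone: white marker with blue cap, 120 mm long; origin under its middle
Things that resemble listed ones, but are neither listed nor needed, are in the scene too. Leave any turquoise look-alike of the result_board alone.

How it is judged:
On the way, in this order (a step that is already met when the one before it is completed fails the run):
1. the red diagonal is measured: hook tight on the near red corner (seat within 3 mm), nose pressed into the far right corner with more than 1.5 N (horizontal distance between hook_seat and red_corner below 0.003 m and x of nose in the frame of frame_far above -0.023 m and y of nose in the frame of frame_far between -0.19 and -0.175 m and contact force between rule_nose and frame above 1.5 N), for 0.3 s.
2. the blue diagonal is measured: hook tight on the near blue corner (seat within 3 mm), nose pressed into the far left corner with more than 1.5 N (horizontal distance between hook_seat and blue_corner below 0.003 m and x of nose in the frame of frame_far above -0.023 m and y of nose in the frame of frame_far between -0.025 and -0.01 m and contact force between rule_nose and frame above 1.5 N), for 0.3 s.
3. the pointer stands at the right mark (((y of frame_far in the frame of frame below 0.0986 m and value of joint pointer above 0.074 m) or (y of frame_far in the frame of frame above 0.1014 m and value of joint pointer below 0.006 m) or (y of frame_far in the frame of frame between 0.0958 and 0.1042 m and value of joint pointer between 0.034 and 0.046 m))), for 0.2 s.
At the end, for the whole second after the job is handed in: Pointer within 6 mm of the longer diagonal's colour, or of green if they are equal (from 2 to 6 mm of difference either is accepted); the rule lies still and released on the blue diagonal, hook seat within 10 mm of the near blue pivot, nose within about 10 mm of home in the far left corner (((y of frame_far in the frame of frame below 0.0986 m and value of joint pointer above 0.074 m) or (y of frame_far in the frame of frame above 0.1014 m and value of joint pointer below 0.006 m) or (y of frame_far in the frame of frame between 0.0958 and 0.1042 m and value of joint pointer between 0.034 and 0.046 m)) and horizontal distance between hook_seat and blue_corner below 0.01 m and x of nose in the frame of frame_far above -0.032 m and y of nose in the frame of frame_far between -0.032 and -0.008 m and height (world z) of each of hook_seat, nose below 0.026 m and linear speed of rule below 0.01 m/s); the robot touches nothing.
It fails at once if the rule's nose, its hook or the fingers press the frame with more than 20 N (contact force between any of rule_nose, rule_hook, the fingers and frame above 20 N).
It fails at once if a bystander (tape measure, bit case, brass tee, level, blue marker) is moved more than 3 cm (distance of any of tape_measure, grey_bit_case, brass_tee, torpedo_level, blue_marker from where it was at the start of the episode above 0.03 m).
It also fails if it takes over 72 s, if anything falls off the work surface, if the arm or the gripper's body presses on something with over 40 N, if the wrist force passes 120 N, or if a joint passes its speed limit or range.

## Working session

There is one attempt and no reset: what is moved stays moved. The work goes in short steps, Python scripts to look and compute and a tool call to move; the robot and the scene stay as the last step left them, time stands still between calls to the robot, and variables do not carry over. Pictures are saved under pics/ and viewed, at most 15 in all, crops included, and the job is handed in when it is done.

Besides the shell and the picture viewer there is one more tool, called after "Call:" by a JSON object that holds its "op" and its "data", one argument or row to a line. jog_arm: Moves the arm, as the interface text tells. Its arguments: {"type":"object","properties":{"series":{"type":"array","items":{"type":"array"}},"jaw":{"type":"number"},"grip_force":{"type":"number"}},"required":["series"]}

```bash
mkdir -p pics; cat > h.py <<'E'
import numpy as np,cv2
from scipy.spatial.transform import Rotation as R
from bench import status,cams,workorder
def ray(c,uv):
    k=cams.get_calibration(c);E=np.array(k["extrinsics"])
    d=E[:3,:3]@np.array([(uv[0]-k["cx"])/k["fx"],-(uv[1]-k["cy"])/k["fy"],-1]);return E[:3,3],d
def hit(c,uv,z):
    o,d=ray(c,uv);return o+d*(z-o[2])/d[2]
def st():
    s=status.observe();M=R.from_rotvec(s["orientation"]).as_matrix()
    print("t",s["clock"],"p",np.round(s["position"],4),"x",np.round(M[:,0],3),"y",np.round(M[:,1],3),"f",np.round(s["force"],1),"gap",round(s["finger_gap"],4),"gf",s["grasp_force"]);return s,M
E
python3 - <<'E'
from h import *
st()
a=cams.get_image("scene");b=cams.get_image("side")
cv2.imwrite("pics/a.png",a);cv2.imwrite("pics/b.png",b)
print({k:np.round(v,3).tolist() for k,v in cams.get_calibration("scene").items()})
Z=dict(red_corner=.02,blue_corner=.02,frame_far=0,frame=0,hook_seat=.016,nose=.016,grip=.052,result_board=0,pointer_top=.052,rule=0)
for c in("scene","side"):
  for n,z in Z.items():
    for q in cams.spot_point(c,n)[:3]: print(c,n,round(q["p"],2),np.round(q["uv"]),np.round(hit(c,q["uv"],z),4)[:2])
E
```

```text
t 0.0 p [0.2301 0.5267 0.2557] x [-0.916  0.4    0.   ] y [ 0.4    0.916 -0.001] f [ 0.8  0.3 -0.3] gap 0.0854 gf 0.0
{'fx': 438.98, 'fy': 438.98, 'cx': 320.954, 'cy': 238.242, 'extrinsics': [[0.824, 0.385, -0.416, -0.126], [-0.567, 0.559, -0.605, -0.882], [-0.0, 0.735, 0.678, 1.032], [0.0, 0.0, 0.0, 1.0]]}
scene red_corner 0.62 [296. 232.] [0.4409 0.0978]
scene blue_corner 0.59 [331. 265.] [ 0.4499 -0.1019]
scene frame_far 0.68 [338. 209.] [0.6506 0.1389]
scene frame_far 0.48 [284. 198.] [0.5212 0.3091]
scene hook_seat 0.68 [368. 318.] [ 0.419  -0.3264]
scene nose 0.6 [416. 276.] [ 0.6444 -0.2867]
scene grip 0.62 [395. 293.] [ 0.5205 -0.322 ]
scene result_board 0.88 [199. 229.] [0.1774 0.3238]
scene result_board 0.77 [251. 221.] [0.3515 0.2575]
scene result_board 0.76 [288. 201.] [0.5225 0.2831]
scene pointer_top 0.64 [290. 192.] [0.523  0.2667]
scene pointer_top 0.64 [199. 224.] [0.1741 0.2879]
scene pointer_top 0.52 [258. 211.] [0.3739 0.2347]
scene rule 0.72 [389. 307.] [ 0.5033 -0.3205]
scene rule 0.61 [331. 265.] [ 0.4612 -0.0837]
side red_corner 0.77 [299. 240.] [0.4363 0.1027]
side red_corner 0.73 [389. 328.] [ 0.5045 -0.3327]
side blue_corner 0.6 [332. 274.] [ 0.4634 -0.0913]
side frame_far 0.75 [359. 229.] [0.6402 0.1305]
side frame 0.92 [346. 252.] [0.5529 0.0239]
side frame 0.15 [392. 307.] [ 0.5554 -0.2495]
side hook_seat 0.91 [353. 341.] [ 0.4168 -0.3367]
side nose 0.58 [433. 302.] [ 0.6457 -0.2846]
side grip 0.88 [392. 309.] [ 0.5209 -0.3103]
side grip 0.63 [463. 295.] [ 0.6938 -0.3263]
side result_board 0.71 [200. 228.] [0.1764 0.3316]
side result_board 0.63 [263. 224.] [0.3694 0.2785]
side result_board 0.56 [310. 212.] [0.5381 0.306 ]
side pointer_top 0.55 [198. 219.] [0.1729 0.2927]
side pointer_top 0.5 [305. 199.] [0.5223 0.3024]
side pointer_top 0.47 [265. 216.] [0.3695 0.2282]
side rule 0.88 [390. 324.] [ 0.5229 -0.3031]
side rule 0.27 [342. 255.] [0.5352 0.0113]
```

```bash
python3 - <<'E'
import cv2
a=cv2.imread("pics/a.png")
cv2.imwrite("pics/a2.png",cv2.resize(a[150:375,160:460],(800,600),interpolation=cv2.INTER_CUBIC))
E
```

```text
(no output)
```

View pics/a2.png

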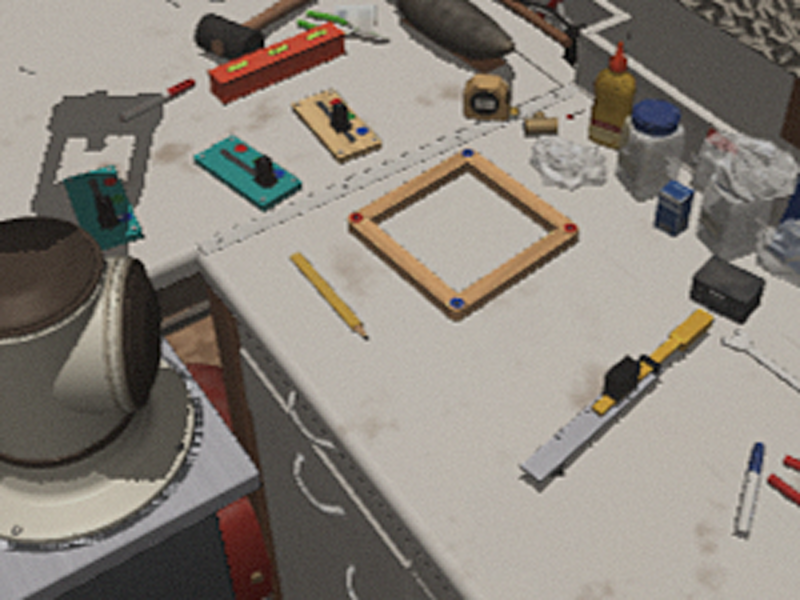

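View pics/b.png

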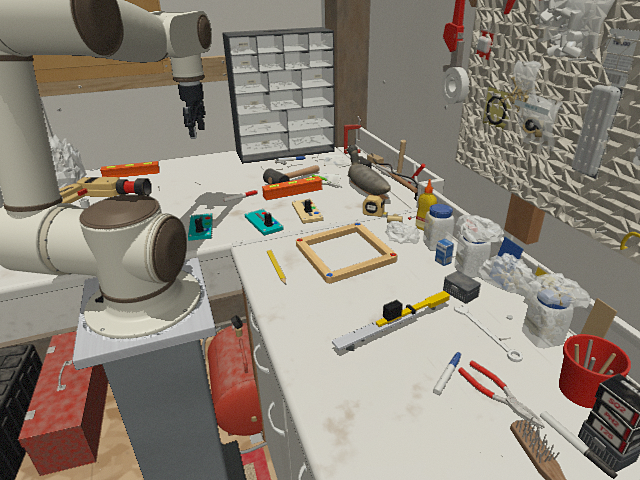

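The scene shows the wooden frame, with red dots at crop (356,217) and (570,229) and blue dots at (467,153) and (456,302). The rule is at (620,390), and the wooden result board at (338,125) is the real one; the other two are turquoise. I'll go over the frame first to look with the wrist camera.

Call:
{"op": "jog_arm", "data": {
  "series": [
    [[-1, -1, -0.4], 0],
    [[-1, -1, -0.4], 0],
    [[-1, -1, -0.4], 0],
    [[-1, -1, -0.4], 0],
    [[-1, -1, -0.4], 0],
    [[-1, -1, -0.4], 0],
    [[-1, -1, -0.4], 0],
    [[-1, -1, -0.4], 0],
    [[-1, -1, -0.4], 0],
    [[-1, -1, -0.4], 0],
    [[-1, -1, -0.4], 0],
    [[-1, -1, -0.4], 0]
  ]
}}

```text
clock: 2.3
position: [0.3851, 0.1305, 0.3769]
orientation: [0.642, 3.075, 0.0]
force: [1.1, -0.2, 0.4]
finger_gap: 0.0853
grasp_force: 0.0
```

Call:
{"op": "jog_arm", "data": {
  "series": [
    [[-1, -1, 0], 0],
    [[-1, -1, 0], 0],
    [[-1, -0.5, 0], 0],
    [[0, 0, 0], -0.15],
    [[0, 0, 0], -0.15],
    [[0, 0, 0], -0.15],
    [[0, 0, 0], -0.1],
    [[0, 0, 0], 0],
    [[0, 0, 0], 0]
  ]
}}

```text
clock: 3.2
position: [0.4287, 0.0446, 0.3764]
orientation: [-0.212, 3.134, -0.0]
force: [0.2, 0.0, 0.7]
finger_gap: 0.0855
grasp_force: 0.0
```

```bash
cat >> h.py <<'E'
def spots(c,names):
    Z=dict(red_corner=.02,blue_corner=.02,frame_far=0,frame=0,hook_seat=.016,nose=.016,grip=.052,result_board=0,pointer_top=.052,rule=0)
    for n in names:
        for q in cams.spot_point(c,n)[:2]: print(n,round(q["p"],2),np.round(q["uv"]),np.round(hit(c,q["uv"],Z[n]),4)[:2])
E
python3 - <<'E'
from h import *
st();im=cams.get_image("wrist");cv2.imwrite("pics/w1.png",im)
print(np.round(cams.get_calibration("wrist")["extrinsics"],3))
spots("wrist",["red_corner","blue_corner","frame_far","frame","result_board","pointer_top"])
E
```

```text
t 3.2 p [0.4287 0.0446 0.3764] x [-0.991 -0.135 -0.   ] y [-0.135  0.991 -0.   ] f [0.2 0.  0.7] gap 0.0855 gf 0.0
[[-0.134 -0.953 -0.272  0.359]
 [ 0.991 -0.129 -0.036  0.035]
 [-0.    -0.274  0.962  0.493]
 [ 0.     0.     0.     1.   ]]
red_corner 0.71 [364. 208.] [0.4363 0.1064]
blue_corner 0.56 [202. 199.] [ 0.4526 -0.0935]
frame_far 0.72 [357. 346.] [0.6387 0.1326]
frame_far 0.54 [  5. 142.] [ 0.4179 -0.3431]
frame 0.43 [ 87. 379.] [ 0.7456 -0.2515]
result_board 0.94 [497. 288.] [0.5246 0.3081]
result_board 0.94 [594.  13.] [0.1839 0.3282]
pointer_top 0.79 [501. 302.] [0.5242 0.2894]
pointer_top 0.68 [497. 177.] [0.3763 0.2433]
```

View pics/w1.png

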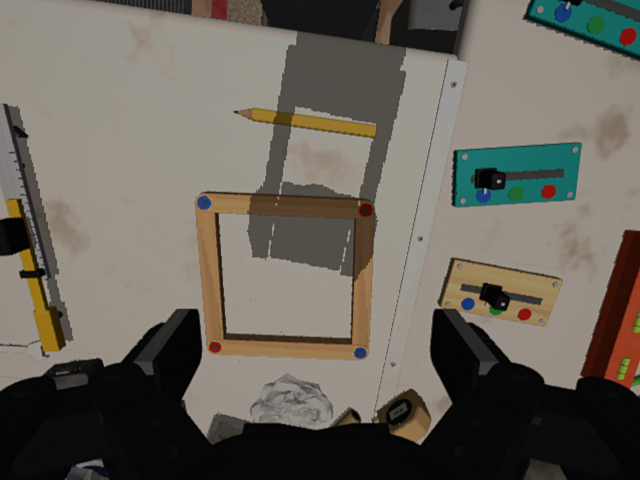

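The wrist view shows all four dots: near blue (204,202), near red (366,210), far red (215,347) and far blue (361,353). The rule is at the left edge. I'll take colour centroids.

```bash
python3 - <<'E'
from h import *
im=cv2.imread("pics/w1.png");h=cv2.cvtColor(im,cv2.COLOR_BGR2HSV)
P={}
for n,(u,v),c in(("nb",(204,202),0),("nr",(366,210),1),("fr",(215,347),1),("fb",(361,353),0)):
    r=h[v-11:v+12,u-11:u+12]
    H,S,V=[r[...,i].astype(int) for i in range(3)]
    m=(S>110)&(((H>100)&(H<130)) if c==0 else ((H<5)|(H>170)))
    ys,xs=np.nonzero(m);uv=(u-11+xs.mean(),v-11+ys.mean())
    P[n]=hit("wrist",uv,.02)[:2];print(n,m.sum(),np.round(uv,1),np.round(P[n],4))
d=lambda a,b:np.linalg.norm(P[a]-P[b])
print("red",d("nr","fr"),"blue",d("nb","fb"),[d(a,b) for a,b in(("nb","nr"),("fb","fr"),("nb","fr"),("nr","fb"))])
for a,b in(("nr","fr"),("nb","fb")):
    v=P[b]-P[a];print(a,np.degrees(np.arctan2(v[1],v[0])))
E
```

```text
nb 108 [203.6 202.4] [ 0.4564 -0.0911]
nr 108 [365.5 209.8] [0.4383 0.108 ]
fr 78 [214.8 346.7] [ 0.6542 -0.0643]
fb 77 [360.  352.6] [0.636  0.1347]
red 0.2762510113214562 blue 0.2884931450306756 [np.float64(0.19989298184809356), np.float64(0.19987193053524907), np.float64(0.199569176723301), np.float64(0.19952210268005507)]
nr -38.59535030284209
nb 51.50136918515933
```

Call:
{"op": "jog_arm", "data": {
  "series": [
    [[0, -1, 0], 0],
    [[0, -1, 0], 0],
    [[0, -1, 0], 0],
    [[0, -1, 0], 0],
    [[0, -1, 0], 0],
    [[0, -1, 0], 0],
    [[-0.5, -1, 0], 0],
    [[-0.5, -1, 0], 0],
    [[-0.5, -1, 0], 0],
    [[-0.5, -1, 0], 0],
    [[0, 0, 0], 0],
    [[0, 0, 0], 0]
  ]
}}

```text
clock: 4.75
position: [0.5127, -0.1964, 0.3758]
orientation: [0.215, -3.133, -0.001]
force: [-0.3, -0.9, 0.1]
finger_gap: 0.0855
grasp_force: 0.0
```

```bash
python3 - <<'E'
from h import *
st();im=cams.get_image("wrist");cv2.imwrite("pics/w2.png",im)
spots("wrist",["hook_seat","nose","grip","rule"])
E
```

```text
t 4.75 p [ 0.5127 -0.1964  0.3758] x [-0.991 -0.137  0.001] y [-0.137  0.991  0.001] f [-0.3 -0.9  0.1] gap 0.0855 gf 0.0
hook_seat 0.88 [214.  93.] [ 0.4119 -0.3283]
nose 0.57 [234. 282.] [ 0.6424 -0.2864]
grip 0.92 [213. 191.] [ 0.5198 -0.313 ]
rule 0.78 [225. 179.] [ 0.5116 -0.3122]
```

View pics/w2.png

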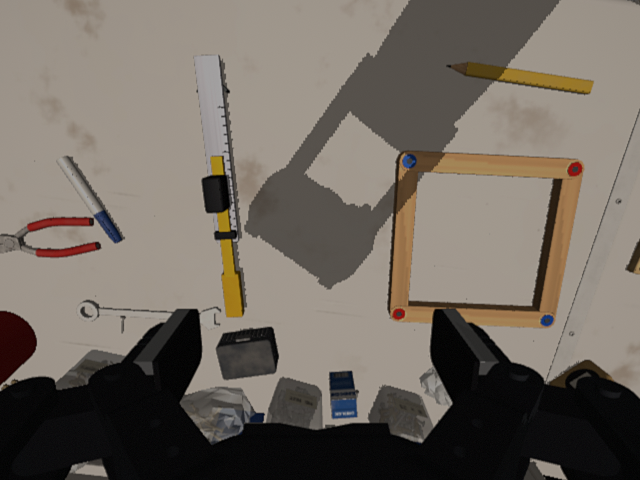

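The wrist view shows the rule with its hook at (208,70), grip at (214,192) and nose end at (233,300). The blue diagonal is about 288.5 mm and the red about 276.3 mm, so blue is longer. Next I move above the grip.

Call:
{"op": "jog_arm", "data": {
  "series": [
    [[0.05, -0.67, 1], 0],
    [[0.05, -0.67, 1], 0],
    [[0.05, -0.67, 1], 0],
    [[0.05, -0.67, 1], 0],
    [[0.05, -0.67, 1], 0],
    [[0.05, -0.67, 1], 0],
    [[0.05, -0.67, 1], -0.04],
    [[0, 0, 0], 0],
    [[0, 0, 0], 0]
  ]
}}

```text
clock: 5.9
position: [0.5201, -0.3131, 0.2017]
orientation: [0.278, -3.129, -0.0]
force: [0.4, 0.2, 0.9]
finger_gap: 0.0855
grasp_force: 0.0
```

```bash
python3 - <<'E'
from h import *
st();im=cams.get_image("wrist");cv2.imwrite("pics/w3.png",im)
spots("wrist",["hook_seat","nose","grip","rule"])
m=cams.outline_of("wrist","grip")
print(len(m))
E
```

```text
t 5.9 p [ 0.5201 -0.3131  0.2017] x [-0.984 -0.176  0.   ] y [-0.176  0.984  0.   ] f [0.4 0.2 0.9] gap 0.0855 gf 0.0
hook_seat 0.89 [317.  81.] [ 0.4139 -0.3314]
nose 0.96 [316. 362.] [ 0.6431 -0.2907]
grip 0.8 [317. 241.] [ 0.5234 -0.3119]
grip 0.28 [315.  82.] [ 0.4192 -0.3322]
rule 0.61 [316. 213.] [ 0.5134 -0.3147]
rule 0.36 [320. 367.] [ 0.657  -0.2842]
1
```

View pics/w3.png

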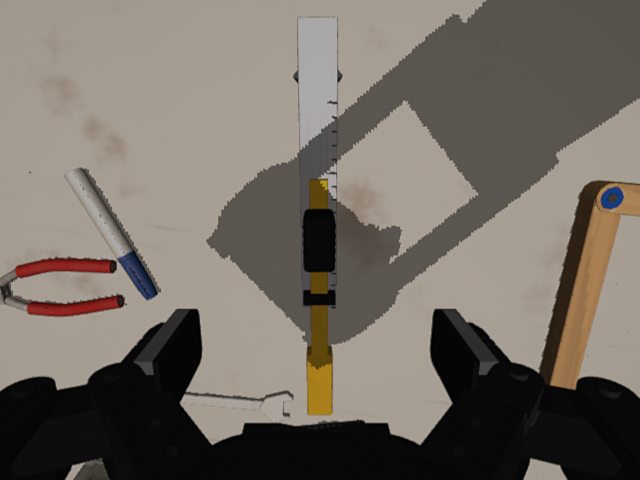

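Well aligned: the grip is at (319,240), hook lugs at (317,77), nose at about (319,362). Descending to grasp.

Call:
{"op": "jog_arm", "data": {
  "series": [
    [[-0.1, 0, 1], 0],
    [[0, 0, 1], 0],
    [[0, 0, 1], 0],
    [[0, 0, 1], 0],
    [[0, 0, 1], 0],
    [[0, 0, 0.55], 0],
    [[0, 0, 0], 0],
    [[0, 0, 0], 0]
  ],
  "jaw": 0.2
}}

```text
clock: 7.0
position: [0.523, -0.3132, 0.0636]
orientation: [-0.28, 3.129, -0.001]
force: [0.4, 0.5, 0.2]
finger_gap: 0.0512
grasp_force: 0.0
```

Call:
{"op": "jog_arm", "data": {
  "series": [
    [[0, 0, 0], 0],
    [[0, 0, 0], 0],
    [[0, 0, 0], 0],
    [[0, 0, 0], 0],
    [[0, 0, 0], 0],
    [[0, 0, 0], 0],
    [[0, 0, 0], 0]
  ],
  "jaw": -1,
  "grip_force": 70
}}

```text
clock: 7.7
position: [0.5231, -0.3135, 0.0638]
orientation: [-0.28, 3.128, -0.003]
force: [-0.7, -0.6, 7.4]
finger_gap: 0.0207
grasp_force: 68.5
```

Call:
{"op": "jog_arm", "data": {
  "series": [
    [[0, 0, -0.6], 0],
    [[0, 0, -0.7], 0],
    [[0, 0, -0.7], 0],
    [[0, 0, -0.6], 0],
    [[0, 0, 0], 0],
    [[0, 0, 0], 0],
    [[0, 0, 0], 0]
  ]
}}

```text
clock: 8.4
position: [0.5222, -0.3128, 0.1266]
orientation: [0.279, -3.128, -0.001]
force: [-0.4, -0.2, -4.7]
finger_gap: 0.0206
grasp_force: 69.8
```

```bash
python3 - <<'E'
from h import *
st()
im=cams.get_image("wrist");cams.get_image("scene")
# rule rides ~? high: feet height h
for h in (.06,.066):
  for n,z in(("hook_seat",.016),("nose",.016),("grip",.052)):
    for c in("wrist",):
      for q in cams.spot_point(c,n)[:1]: print(h,c,n,round(q["p"],2),np.round(q["uv"]),np.round(hit(c,q["uv"],z+h),4))
print(status.observe()["wrist_torque"])
E
```

```text
t 8.4 p [ 0.5222 -0.3128  0.1266] x [-0.984 -0.177  0.001] y [-0.177  0.984  0.001] f [-0.4 -0.2 -4.7] gap 0.0206 gf 69.77885484695435
0.06 wrist hook_seat 0.85 [318.  24.] [ 0.4121 -0.3316  0.076 ]
0.06 wrist grip 0.93 [316. 331.] [ 0.5236 -0.3125  0.112 ]
0.066 wrist hook_seat 0.85 [318.  24.] [ 0.4137 -0.3316  0.082 ]
0.066 wrist grip 0.93 [316. 331.] [ 0.5207 -0.3131  0.118 ]
[ 0.02623175 -0.01059348 -0.02423818]
```

Call:
{"op": "jog_arm", "data": {
  "series": [
    [[0, 0, -0.2], 0.1],
    [[0, 0, 0], 0.14],
    [[0, 0, 0], 0.14],
    [[0, 0, 0], 0.14],
    [[0, 0, 0], 0.14],
    [[0, 0, 0], 0.12],
    [[0, 0, 0], 0.07],
    [[0, 0, 0], 0],
    [[0.4, 0.5, 0], 0],
    [[0.7, 0.9, 0], 0],
    [[0.7, 0.9, 0], 0],
    [[0.7, 0.9, 0], 0]
  ]
}}

```text
clock: 10.0
position: [0.5232, -0.2099, 0.1325]
orientation: [-1.032, -2.967, -0.0]
force: [0.8, 0.0, -3.4]
finger_gap: 0.0208
grasp_force: 69.6
```

Call:
{"op": "jog_arm", "data": {
  "series": [
    [[0.7, 0.9, 0], 0],
    [[0.7, 0.9, 0], 0],
    [[0.7, 0.9, 0], 0],
    [[0.7, 0.9, 0], 0],
    [[0.7, 0.9, 0], 0],
    [[0.7, 0.9, 0], 0],
    [[0.7, 0.9, 0], 0],
    [[0.7, 0.7, 0], 0],
    [[0.6, 0.5, 0.2], 0],
    [[0.3, 0.3, 0], 0],
    [[0, 0, 0], 0],
    [[0, 0, 0], 0]
  ]
}}

```text
clock: 11.2
position: [0.5178, 0.042, 0.1278]
orientation: [1.034, 2.966, -0.0]
force: [-0.3, -0.4, -3.1]
finger_gap: 0.0211
grasp_force: 69.6
```

```bash
python3 - <<'E'
from h import *
s,M=st();im=cams.get_image("wrist");cv2.imwrite("pics/w4.png",im)
h=s["position"][2]-.0636
for n,z in(("hook_seat",.016+h),("nose",.016+h),("grip",.052+h),("red_corner",.02),("blue_corner",.02)):
  for q in cams.spot_point("wrist",n)[:1]:
    p=hit("wrist",q["uv"],z);print(n,round(q["p"],2),np.round(q["uv"]),np.round(p,4),"tool",np.round(M.T@(p-s["position"]),4))
E
```

```text
t 11.2 p [0.5178 0.042  0.1278] x [-0.783  0.622 -0.   ] y [ 0.622  0.783 -0.   ] f [-0.3 -0.4 -3.1] gap 0.0211 gf 69.57396984100342
hook_seat 0.93 [318.  25.] [0.4317 0.1106 0.0802] tool [0.1101 0.0003 0.0475]
grip 0.61 [624. 419.] [0.6231 0.1129 0.1162] tool [-0.0384  0.121   0.0116]
red_corner 0.4 [314. 330.] [0.5562 0.0092 0.02  ] tool [-0.0505 -0.0018  0.1078]
blue_corner 0.62 [ 87. 305.] [ 0.4534 -0.0919  0.02  ] tool [-0.0328 -0.1449  0.1078]
```

View pics/w4.png

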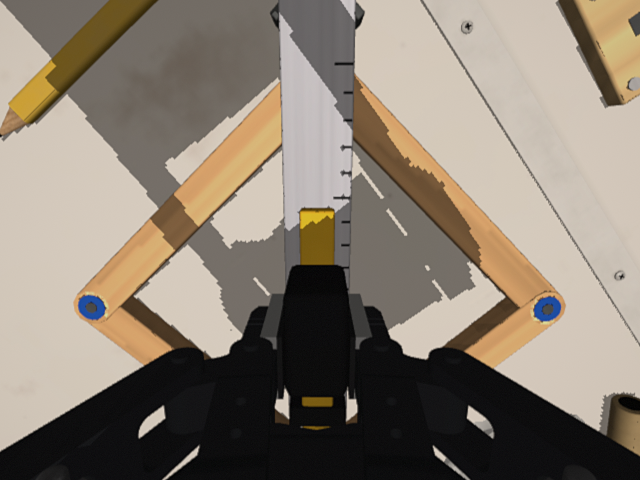

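The rule is over the red diagonal, its lugs at (278,15) and (358,15). The blue dots at (92,307) and (547,308) are visible for a recheck.

```bash
python3 - <<'E'
from h import *
s,M=st()
a,b=[hit("wrist",u,.02)[:2] for u in((92,307.5),(547,308))]
print(a,b,np.linalg.norm(a-b),(a+b)/2, "earlier",np.array([.4564+.636,-.0911+.1347])/2, np.array([.4383+.6542,.108-.0643])/2)
th=np.radians(-38.6);u=np.array([np.cos(th),np.sin(th)])
for piv in ((a+b)/2-u*.1381,np.array([.4383,.108])):
    seat=piv-u*.004; tcp=seat+u*.1105
    d=M.T@np.append(tcp-s["position"][:2],0);print(piv,tcp,"shift units",d/.025)
E
```

```text
t 11.5 p [0.5178 0.0417 0.1276] x [-0.782  0.623 -0.   ] y [ 0.623  0.782 -0.   ] f [-0.9 -0.7 -4.3] gap 0.021 gf 69.57626938819885
[ 0.45633417 -0.09070465] [0.63586378 0.13395772] 0.28758314470418506 [0.54609898 0.02162653] earlier [0.5462 0.0218] [0.54625 0.02185]
[0.438171   0.10778431] [0.52140293 0.04134113] shift units [-1.23226426e-01  7.76548525e-02  6.42281513e-06]
[0.4383 0.108 ] [0.52153193 0.04155682] shift units [-1.21888825e-01  8.76184593e-02  5.40886025e-06]
```

Call:
{"op": "jog_arm", "data": {
  "series": [
    [[-0.12, 0.08, 0.5], 0],
    [[0, 0, 0.6], 0],
    [[0, 0, 0.4], 0],
    [[0, 0, 0.3], 0],
    [[0, 0, 0.2], 0],
    [[0, 0, 0.15], 0],
    [[0, 0, 0.07], 0],
    [[0, 0, 0], 0]
  ]
}}

```text
clock: 12.3
position: [0.5213, 0.0419, 0.0721]
orientation: [1.035, 2.966, -0.0]
force: [1.0, 0.3, -3.6]
finger_gap: 0.0206
grasp_force: 69.6
```

Call:
{"op": "jog_arm", "data": {
  "series": [
    [[0, 0, 0.08], 0],
    [[0, 0, 0.06], 0],
    [[0, 0, 0.02], 0],
    [[0, 0, 0], 0]
  ]
}}

```text
clock: 12.7
position: [0.5213, 0.042, 0.0681]
orientation: [1.036, 2.966, -0.0]
force: [0.2, -0.3, -3.7]
finger_gap: 0.021
grasp_force: 69.6
```

```bash
python3 - <<'E'
from h import *
s,M=st();im=cams.get_image("wrist");cv2.imwrite("pics/w5.png",im);print(s["wrist_torque"])
h=s["position"][2]-.0636
for q in cams.spot_point("wrist","hook_seat")[:1]:
    p=hit("wrist",q["uv"],.016+h);print(round(q["p"],2),q["uv"],p)
E
```

```text
t 12.7 p [0.5213 0.042  0.0681] x [-0.783  0.622 -0.   ] y [ 0.622  0.783 -0.   ] f [ 0.2 -0.3 -3.7] gap 0.021 gf 69.64793801307678
[-0.03508518 -0.06540541  0.00483137]
0.7 [318.6, 24.6] [0.4352509  0.11134361 0.02046527]
```

View pics/w5.png

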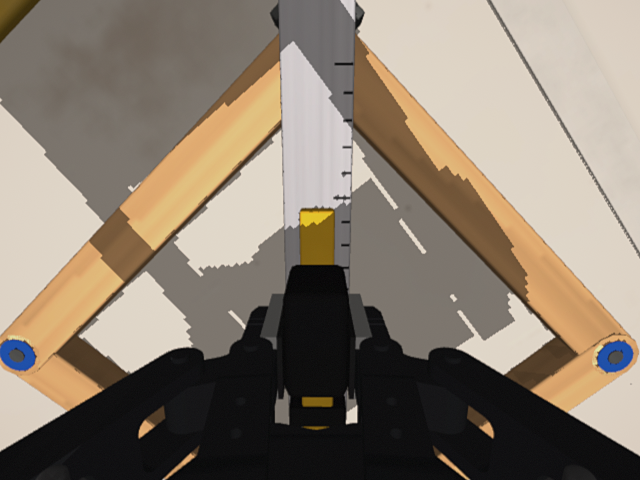

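Seated as intended: the frame's near corner sits under the bar at column ~318. Lowering the last bit, then drawing out.

Call:
{"op": "jog_arm", "data": {
  "series": [
    [[0, 0, 0.03], 0],
    [[0, 0, 0], 0],
    [[-0.08, 0, 0], 0],
    [[-0.08, 0, 0], 0],
    [[-0.08, 0, 0], 0],
    [[-0.08, 0, 0], 0],
    [[-0.08, 0, 0], 0],
    [[0, 0, 0], 0]
  ]
}}

```text
clock: 13.6
position: [0.5292, 0.0359, 0.0678]
orientation: [1.035, 2.966, 0.001]
force: [-2.9, 2.8, 5.1]
finger_gap: 0.0208
grasp_force: 70.9
```

```bash
cat >> h.py <<'E'
def pull():
    s,M=st();print("along rule",np.round(-M.T@s["force"],2)[:2], "tq",np.round(s["wrist_torque"],2))
    cams.get_image("wrist");h=s["position"][2]-.0636
    for q in cams.spot_point("wrist","hook_seat")[:1]:
        p=hit("wrist",q["uv"],.016+h);print("seat",round(q["p"],2),np.round(q["uv"],1),np.round(p,4),"TCP-seat",np.round(M.T@(p-s["position"]),4)[:2])
E
python3 -c "
from h import *
pull()"
```

```text
t 13.6 p [0.5292 0.0359 0.0678] x [-0.783  0.622 -0.   ] y [0.622 0.783 0.   ] f [-2.9  2.8  5.1] gap 0.0208 gf 70.89446425437927
along rule [-4.   -0.38] tq [0.21 0.48 0.  ]
seat 0.96 [317.8   8.9] [0.4389 0.1083 0.0202] TCP-seat [0.1158 0.0005]
```

Call:
{"op": "jog_arm", "data": {
  "series": [
    [[-0.06, 0, -0.01], 0],
    [[-0.06, 0, 0], 0],
    [[-0.06, 0, 0], 0],
    [[-0.06, 0, 0], 0],
    [[-0.04, 0, 0], 0],
    [[0, 0, 0], 0]
  ]
}}

```text
clock: 14.3
position: [0.5345, 0.0316, 0.0679]
orientation: [-1.035, -2.966, -0.0]
force: [-4.1, 3.1, 3.5]
finger_gap: 0.0207
grasp_force: 70.6
```

Call:
{"op": "jog_arm", "data": {
  "series": [
    [[-0.02, 0, 0], 0],
    [[-0.02, 0, 0], 0],
    [[-0.02, 0, 0], 0],
    [[-0.02, 0, 0], 0],
    [[0, 0, 0], 0]
  ]
}}

```text
clock: 14.8
position: [0.536, 0.0305, 0.0679]
orientation: [-1.035, -2.966, -0.001]
force: [-4.4, 3.7, 4.5]
finger_gap: 0.0209
grasp_force: 70.6
```

```bash
python3 -c "
from h import *
pull()"
```

```text
t 14.8 p [0.536  0.0305 0.0679] x [-0.783  0.622  0.001] y [0.622 0.783 0.   ] f [-4.4  3.7  4.5] gap 0.0209 gf 70.5737292766571
along rule [-5.75 -0.2 ] tq [ 0.43  0.65 -0.05]
```

Call:
{"op": "jog_arm", "data": {
  "series": [
    [[-0.02, 0, 0], 0],
    [[-0.02, 0, 0], 0],
    [[-0.02, 0, 0], 0],
    [[0, 0, 0], 0]
  ]
}}

```text
clock: 15.3
position: [0.5372, 0.0295, 0.0679]
orientation: [-1.035, -2.966, -0.001]
force: [-5.3, 3.7, 4.4]
finger_gap: 0.0209
grasp_force: 70.6
```

Call:
{"op": "jog_arm", "data": {
  "series": [
    [[-0.02, 0, 0], 0],
    [[-0.02, 0, 0], 0],
    [[0, 0, 0], 0]
  ]
}}

```text
clock: 15.6
position: [0.5379, 0.0289, 0.0679]
orientation: [-1.035, -2.966, -0.0]
force: [-5.4, 3.4, 3.7]
finger_gap: 0.0208
grasp_force: 70.6
```

Call:
{"op": "jog_arm", "data": {
  "series": [
    [[-0.02, 0, 0], 0],
    [[-0.02, 0, 0], 0],
    [[0, 0, 0], 0]
  ]
}}

```text
clock: 15.9
position: [0.5383, 0.0286, 0.0679]
orientation: [-1.035, -2.965, -0.001]
force: [-9.2, 7.1, 6.7]
finger_gap: 0.0211
grasp_force: 71.2
```

Call:
{"op": "jog_arm", "data": {
  "series": [
    [[-0.02, 0, 0], 0],
    [[-0.02, 0, 0], 0],
    [[0, 0, 0], 0]
  ]
}}

```text
clock: 16.2
position: [0.5386, 0.0284, 0.0678]
orientation: [-1.034, -2.963, -0.001]
force: [-14.1, 11.3, 11.9]
finger_gap: 0.021
grasp_force: 71.7
```

Contact: about 18 N at the grip, so roughly 11 N at the nose. Holding.

Call:
{"op": "jog_arm", "data": {
  "series": [
    [[0, 0, 0], 0],
    [[0, 0, 0], 0],
    [[0, 0, 0], 0],
    [[0, 0, 0], 0],
    [[0, 0, 0], 0],
    [[0, 0, 0], 0]
  ]
}}

```text
clock: 16.8
position: [0.5386, 0.0284, 0.0678]
orientation: [-1.034, -2.964, -0.001]
force: [-14.5, 11.1, 10.1]
finger_gap: 0.0208
grasp_force: 71.6
```

```bash
python3 -c "
from h import *
pull()
cv2.imwrite('pics/s1.png',cams.get_image('scene')[170:300,250:420].repeat(4,0).repeat(4,1))
for c in ('scene','side'):
  cams.get_image(c)
  for n in ('hook_seat','nose'):
    for q in cams.spot_point(c,n)[:1]: print(c,n,q['p'],hit(c,q['uv'],.02))
"
```

```text
t 16.8 p [0.5386 0.0284 0.0678] x [-0.783  0.622  0.003] y [ 0.622  0.783 -0.   ] f [-14.5  11.1  10.1] gap 0.0208 gf 71.64223909378052
along rule [-18.26   0.36] tq [ 1.33  2.08 -0.1 ]
scene hook_seat 0.77 [0.43557678 0.11600429 0.02      ]
scene nose 0.72 [ 0.63267791 -0.0517438   0.02      ]
side hook_seat 0.7 [0.44335943 0.0961228  0.02      ]
side nose 0.55 [ 0.63131337 -0.0617392   0.02      ]
```

View pics/s1.png

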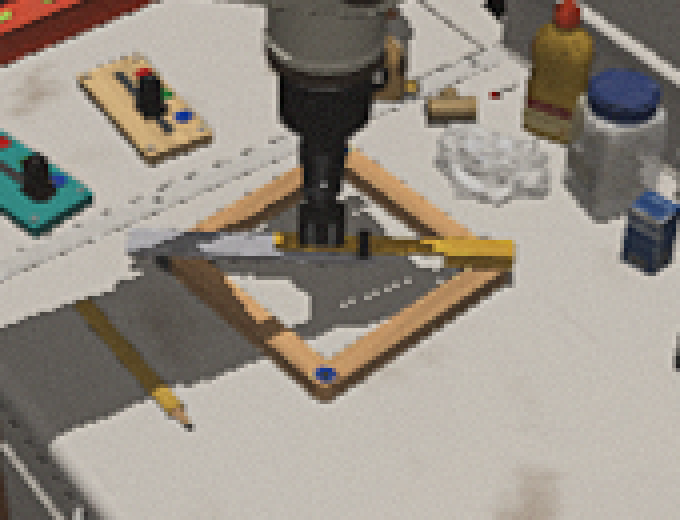

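The rule lies on the red diagonal, hook at the left corner and nose at the right. Easing back and lifting.

Call:
{"op": "jog_arm", "data": {
  "series": [
    [[0.06, 0, 0], 0],
    [[0.06, 0, -0.01], 0],
    [[0.06, 0, 0], 0],
    [[0, 0, 0], 0]
  ]
}}

```text
clock: 17.65
position: [0.5362, 0.0302, 0.0679]
orientation: [1.035, 2.966, 0.0]
force: [-0.1, -0.2, 0.3]
finger_gap: 0.0209
grasp_force: 70.1
```

```bash
python3 -c "
from h import *
pull()"
```

```text
t 17.65 p [0.5362 0.0302 0.0679] x [-0.783  0.622 -0.   ] y [0.622 0.783 0.   ] f [-0.1 -0.2  0.3] gap 0.0209 gf 70.07484555244446
along rule [0.04 0.16] tq [-0.1  -0.12  0.02]
```

Call:
{"op": "jog_arm", "data": {
  "series": [
    [[0.04, 0, -0.02], 0],
    [[0, 0, -0.15], 0],
    [[0, 0, -0.2], 0],
    [[0, 0, -0.4], 0],
    [[0, 0, -0.6], 0],
    [[0, 0, -0.6], 0],
    [[0, 0, -0.4], -0.05],
    [[0, 0, 0], -0.12],
    [[0, 0, 0], -0.15],
    [[0, 0, 0], -0.15],
    [[0, 0, 0], -0.15],
    [[0, 0, 0], -0.15]
  ]
}}

```text
clock: 18.95
position: [0.5354, 0.0307, 0.1279]
orientation: [-0.164, 3.137, -0.0]
force: [-0.2, 0.3, -4.8]
finger_gap: 0.0207
grasp_force: 69.6
```

Call:
{"op": "jog_arm", "data": {
  "series": [
    [[0, 0, 0], -0.15],
    [[0, 0, 0], -0.15],
    [[0, 0, 0], -0.15],
    [[0, 0, 0], -0.15],
    [[0, 0, 0], -0.12],
    [[0, 0, 0], -0.08],
    [[0, 0, 0], 0],
    [[0, 0, 0], 0]
  ]
}}

```text
clock: 19.75
position: [0.5354, 0.0307, 0.1275]
orientation: [-1.36, 2.832, -0.0]
force: [-0.2, -1.1, -3.3]
finger_gap: 0.0211
grasp_force: 69.6
```

```bash
python3 - <<'E'
from h import *
s,M=st();print(s["joint_positions"][5]);pull()
th=np.arctan2(.1347+.0911,.636-.4564);u=np.array([np.cos(th),np.sin(th)])
tcp=np.array([.4564,-.0909])+.124*u
a=-M[:2,0];print("turn",-(th-np.arctan2(a[1],a[0])),"tcp",tcp)
yaw=np.append(tcp-s["position"][:2],0);print("units",M.T@yaw/.025)
E
```

```text
t 19.75 p [0.5354 0.0307 0.1275] x [-0.625 -0.781 -0.   ] y [-0.781  0.625 -0.   ] f [-0.2 -1.1 -3.3] gap 0.0211 gf 69.62867617607117
-2.5526303895646034
t 19.75 p [0.5354 0.0307 0.1275] x [-0.625 -0.781 -0.   ] y [-0.781  0.625 -0.   ] f [-0.2 -1.1 -3.3] gap 0.0211 gf 69.62867617607117
along rule [-0.99  0.56] tq [ 0.07 -0.06 -0.03]
turn -0.003309574015159633 tcp [0.53358933 0.00614539]
units [ 8.13453818e-01 -5.58240668e-01  8.59075412e-05]
```

```bash
python3 - <<'E'
from h import *
a=cv2.imread("pics/w5.png");b=cams.get_image("wrist");cv2.imwrite("pics/w6.png",b)
k=cv2.resize(np.hstack([a[0:280,260:380],b[0:280,260:380]]),None,fx=2.1,fy=2.1,interpolation=cv2.INTER_CUBIC)
cv2.imwrite("pics/k.png",k);print(k.shape)
E
```

```text
(588, 504, 3)
```

View pics/k.png

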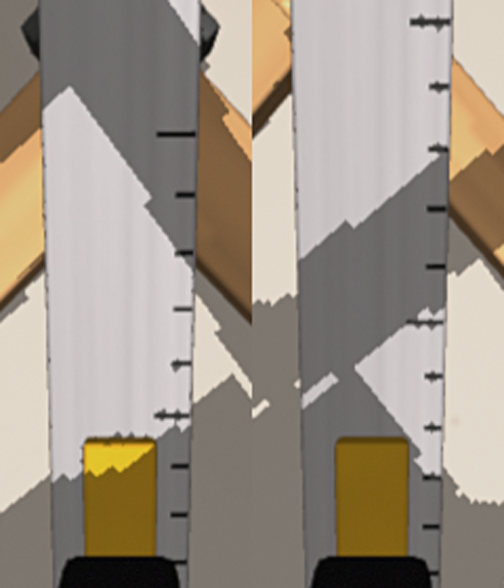

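Left and right halves compare the tick marks at the slide tail. The slide has moved 17.5 mm since first seating, so seat–TCP is 128 mm and it did not slip back. Moving over the blue corner and lowering.

Call:
{"op": "jog_arm", "data": {
  "series": [
    [[0.4, -0.3, 0], 0],
    [[0.41, -0.26, 0], 0],
    [[0, 0, 0.4], 0],
    [[0, 0, 0.5], 0],
    [[0, 0, 0], 0],
    [[0, 0, 0], 0]
  ]
}}

```text
clock: 20.5
position: [0.5334, 0.0064, 0.104]
orientation: [1.364, -2.829, -0.001]
force: [0.2, -0.7, -4.7]
finger_gap: 0.0213
grasp_force: 69.5
```

```bash
python3 - <<'E'
from h import *
s,M=st();b=cams.get_image("wrist");cv2.imwrite("pics/w7.png",b)
h=cv2.cvtColor(b,cv2.COLOR_BGR2HSV).astype(int)
m=((h[...,0]<5)|(h[...,0]>172))&(h[...,1]>120)&(h[...,2]>50)
n,l,t,c=cv2.connectedComponentsWithStats(m.astype(np.uint8))
P=[]
for i in range(1,n):
    if t[i,4]>150: p=hit("wrist",c[i],.02)[:2];P.append(p);print(t[i,4],np.round(c[i]),np.round(p,4))
th=np.radians(51.5);u=np.array([np.cos(th),np.sin(th)])
tcp=np.array([.4564,-.0909])+.124*u
print(tcp,M.T@np.append(tcp-s["position"][:2],0)/.025)
E
```

```text
t 20.5 p [0.5334 0.0064 0.104 ] x [-0.623 -0.782  0.001] y [-0.782  0.623  0.001] f [ 0.2 -0.7 -4.7] gap 0.0213 gf 69.45513367652893
519 [ 68. 301.] [ 0.6548 -0.0651]
524 [559. 302.] [0.4389 0.108 ]
[0.53359181 0.00614341] [ 2.99387966e-03 -1.05717374e-02 -8.55953920e-06]
```

View pics/w7.png

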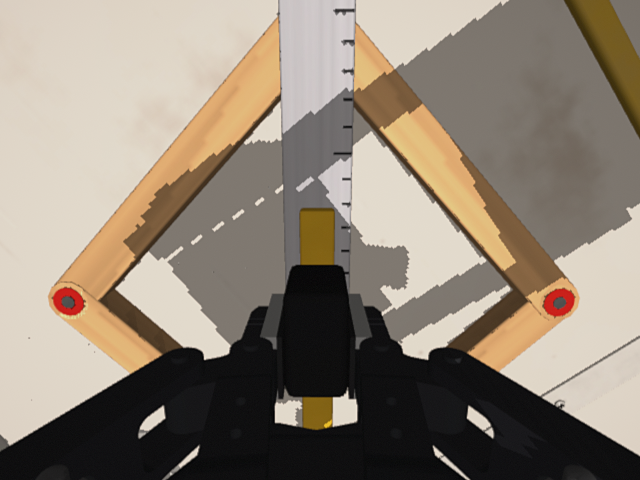

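Aligned: the red dots at (68,301) and (559,302) confirm the frame pose. Lowering.

Call:
{"op": "jog_arm", "data": {
  "series": [
    [[0, 0, 0.4], 0],
    [[0, 0, 0.4], 0],
    [[0, 0, 0.25], 0],
    [[0, 0, 0.2], 0],
    [[0, 0, 0.1], 0],
    [[0, 0, 0.06], 0],
    [[0, 0, 0.03], 0],
    [[0, 0, 0], 0]
  ]
}}

```text
clock: 21.35
position: [0.5338, 0.0062, 0.0687]
orientation: [-1.364, 2.83, -0.0]
force: [-0.2, -0.4, -3.9]
finger_gap: 0.021
grasp_force: 69.6
```

Call:
{"op": "jog_arm", "data": {
  "series": [
    [[0, 0, 0.02], 0],
    [[-0.06, 0, 0], 0],
    [[-0.06, 0, 0], 0],
    [[-0.06, 0, 0], 0],
    [[-0.06, 0, 0], 0],
    [[0, 0, 0], 0]
  ]
}}

```text
clock: 21.95
position: [0.5376, 0.0108, 0.0682]
orientation: [1.364, -2.83, 0.001]
force: [-0.9, -4.1, -2.4]
finger_gap: 0.0209
grasp_force: 69.9
```

Call:
{"op": "jog_arm", "data": {
  "series": [
    [[-0.06, 0, 0.01], 0],
    [[-0.06, 0, 0], 0],
    [[-0.06, 0, 0], 0],
    [[-0.04, 0, 0], 0],
    [[-0.04, 0, 0], 0],
    [[-0.02, 0, 0], 0],
    [[0, 0, 0], 0]
  ]
}}

```text
clock: 22.65
position: [0.5419, 0.0161, 0.068]
orientation: [1.364, -2.83, 0.001]
force: [-2.3, -4.8, -0.3]
finger_gap: 0.0207
grasp_force: 70.3
```

Call:
{"op": "jog_arm", "data": {
  "series": [
    [[-0.02, 0, 0], 0],
    [[-0.02, 0, 0], 0],
    [[0, 0, 0], 0]
  ]
}}

```text
clock: 22.95
position: [0.5424, 0.0167, 0.068]
orientation: [1.364, -2.83, 0.001]
force: [-2.9, -7.2, 0.1]
finger_gap: 0.0212
grasp_force: 70.3
```

Call:
{"op": "jog_arm", "data": {
  "series": [
    [[-0.02, 0, 0], 0],
    [[-0.02, 0, 0], 0],
    [[0, 0, 0], 0]
  ]
}}

```text
clock: 23.25
position: [0.5428, 0.017, 0.068]
orientation: [1.363, -2.829, 0.002]
force: [-7.1, -12.2, 2.0]
finger_gap: 0.0207
grasp_force: 70.5
```

```bash
python3 - <<'E'
from h import *
a=cv2.imread("pics/w7.png");pull();b=cams.get_image("wrist");cv2.imwrite("pics/w8.png",b)
k=cv2.resize(np.hstack([a[0:280,260:380],b[0:280,260:380]]),None,fx=2.1,fy=2.1,interpolation=cv2.INTER_CUBIC)
cv2.imwrite("pics/k2.png",k)
E
```

```text
t 23.25 p [0.5428 0.017  0.068 ] x [-0.623 -0.782  0.002] y [-0.782  0.623 -0.001] f [ -7.1 -12.2   2. ] gap 0.0207 gf 70.51133394241333
along rule [-13.99   2.04] tq [-1.9   0.74  0.15]
```

View pics/k2.png

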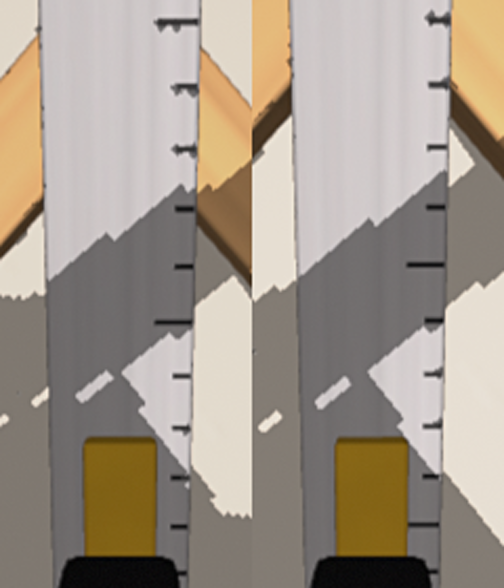

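The extension grew about 10.2 mm, matching the expected difference. Both corners are home; holding.

Call:
{"op": "jog_arm", "data": {
  "series": [
    [[0, 0, 0], 0],
    [[0, 0, 0], 0],
    [[0, 0, 0], 0],
    [[0, 0, 0], 0],
    [[0, 0, 0], 0],
    [[0, 0, 0], 0]
  ]
}}

```text
clock: 24.0
position: [0.5428, 0.017, 0.068]
orientation: [1.363, -2.829, 0.002]
force: [-6.1, -12.6, 1.8]
finger_gap: 0.0206
grasp_force: 70.5
```

Call:
{"op": "jog_arm", "data": {
  "series": [
    [[0.03, 0, 0], 0],
    [[0.02, 0, 0.01], 0],
    [[0, 0, 0], 0],
    [[0, 0, 0], 0]
  ]
}}

```text
clock: 24.4
position: [0.5426, 0.0169, 0.0679]
orientation: [-1.364, 2.829, -0.001]
force: [1.5, -4.2, 2.4]
finger_gap: 0.0208
grasp_force: 70.4
```

Call:
{"op": "jog_arm", "data": {
  "series": [
    [[0, 0, 0], 0],
    [[0, 0, 0], 0],
    [[0, 0, 0], 0],
    [[0, 0, -0.3], 0],
    [[0, 0, -0.7], 0],
    [[0, 0, -1], 0],
    [[0, 0, -1], 0],
    [[0, 0, -1], 0.1],
    [[0, 0, -1], 0.15],
    [[0, 0, 0], 0.15]
  ],
  "jaw": 0.1
}}

```text
clock: 25.4
position: [0.5433, 0.0169, 0.1967]
orientation: [-0.764, 3.042, -0.003]
force: [-0.1, -0.2, -1.2]
finger_gap: 0.047
grasp_force: 0.0
```

Call:
{"op": "jog_arm", "data": {
  "series": [
    [[0, 0, 0], 0.15],
    [[0, 0, 0], 0.15],
    [[0, 0, 0], 0.14],
    [[0, 0, 0], 0.1],
    [[0.1, 1, 0], 0],
    [[0.1, 1, 0], 0],
    [[0.2, 1, 0], 0],
    [[0.2, 1, 0], 0],
    [[0.3, 1, 0], 0],
    [[0.3, 1, 0], 0],
    [[0.3, 1, 0], 0],
    [[0.3, 1, 0], 0]
  ]
}}

```text
clock: 26.6
position: [0.5052, 0.2197, 0.1932]
orientation: [0.066, 3.141, 0.0]
force: [0.0, 0.4, -0.4]
finger_gap: 0.0471
grasp_force: 0.0
```

Call:
{"op": "jog_arm", "data": {
  "series": [
    [[0.3, 1, 0], 0],
    [[0, 1, 0], 0],
    [[0, 0, 0], 0],
    [[0, 0, 0], 0]
  ]
}}

```text
clock: 27.0
position: [0.5001, 0.2692, 0.1928]
orientation: [-0.064, -3.141, 0.0]
force: [-0.2, -0.0, -0.6]
finger_gap: 0.0469
grasp_force: 0.0
```

```bash
python3 - <<'E'
from h import *
s,M=st();b=cams.get_image("wrist");cv2.imwrite("pics/w9.png",b);spots("wrist",["pointer_top","result_board","hook_seat","nose"])
h=cv2.cvtColor(b,cv2.COLOR_BGR2HSV).astype(int)
for nm,m in(("r",((h[...,0]<5)|(h[...,0]>172))),("g",(h[...,0]>40)&(h[...,0]<80)),("b",(h[...,0]>100)&(h[...,0]<130))):
    n,l,t,c=cv2.connectedComponentsWithStats((m&(h[...,1]>130)&(h[...,2]>50)).astype(np.uint8))
    for i in range(1,n):
        if t[i,4]>60: p=hit("wrist",c[i],.014);print(nm,t[i,4],np.round(c[i]),np.round(p,4)[:2],"tool",np.round(M.T@(p-s["position"]),4)[:2])
E
```

```text
t 27.0 p [0.5001 0.2692 0.1928] x [-0.999  0.041  0.   ] y [ 0.041  0.999 -0.   ] f [-0.2 -0.  -0.6] gap 0.0469 gf 0.0
pointer_top 0.7 [270.  49.] [0.3785 0.2455]
pointer_top 0.66 [347. 277.] [0.5276 0.2895]
result_board 0.76 [362. 254.] [0.5268 0.3058]
result_board 0.73 [331.  55.] [0.3742 0.2849]
nose 0.48 [362. 255.] [0.5227 0.3041]
r 547 [395.  67.] [0.3866 0.3288] tool [0.1158 0.055 ]
r 337 [ 92. 157.] [0.4384 0.1041] tool [ 0.0549 -0.1674]
r 318 [413. 286.] [0.552  0.3455] tool [-0.0488  0.0784]
g 545 [340.  82.] [0.3944 0.2897] tool [0.1064 0.0162]
g 265 [366. 286.] [0.5501 0.3068] tool [-0.0485  0.0397]
g 338 [627. 363.] [0.6318 0.5331] tool [-0.1209  0.2691]
g 432 [623. 401.] [0.6711 0.5366] tool [-0.1601  0.2742]
b 480 [285.  97.] [0.4028 0.2505] tool [ 0.0965 -0.0226]
b 318 [315. 284.] [0.5473 0.2658] tool [-0.0473 -0.0014]
```

View pics/w9.png

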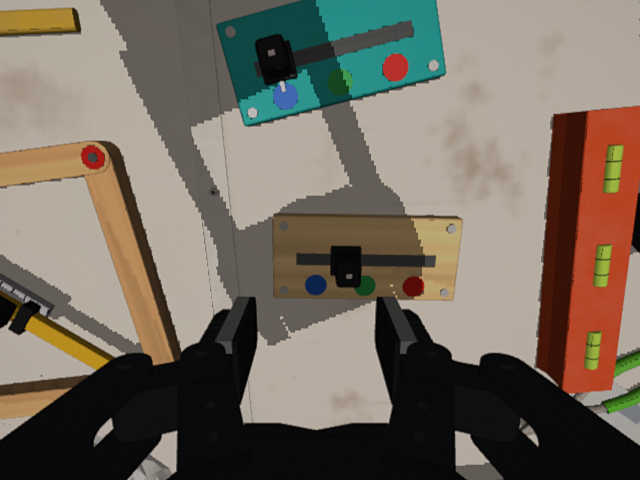

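The wooden board shows blue (315,284), green (366,286) and red (413,286), with the knob at (347,270) between blue and green. I'll grasp the knob.

Call:
{"op": "jog_arm", "data": {
  "series": [
    [[-0.6, 0.5, 0.5], 0],
    [[-0.47, 0.36, 1], 0],
    [[0, 0, 1], 0],
    [[0, 0, 1], 0],
    [[0, 0, 1], 0],
    [[0, 0, 0.6], 0],
    [[0, 0, 0.4], 0],
    [[0, 0, 0], 0],
    [[0, 0, 0], 0]
  ]
}}

```text
clock: 28.15
position: [0.5283, 0.2894, 0.0559]
orientation: [0.066, 3.14, 0.0]
force: [-0.2, 0.2, 0.1]
finger_gap: 0.0471
grasp_force: 0.0
```

Call:
{"op": "jog_arm", "data": {
  "series": [
    [[0, 0, 0], 0],
    [[0, 0, 0], 0],
    [[0, 0, 0], 0],
    [[0, 0, 0], 0],
    [[0, 0, 0], 0]
  ],
  "jaw": -1,
  "grip_force": 25
}}

```text
clock: 28.65
position: [0.5283, 0.2895, 0.056]
orientation: [0.066, 3.14, 0.001]
force: [-0.7, -0.4, 4.8]
finger_gap: 0.0172
grasp_force: 26.5
```

Call:
{"op": "jog_arm", "data": {
  "series": [
    [[0, -0.2, 0], 0],
    [[0, -0.2, 0], 0],
    [[0, -0.2, 0], 0],
    [[0, -0.15, 0], 0],
    [[0, 0, 0], 0]
  ]
}}

```text
clock: 29.15
position: [0.5272, 0.2703, 0.056]
orientation: [0.066, 3.14, 0.0]
force: [-2.9, -1.0, 8.3]
finger_gap: 0.0174
grasp_force: 26.8
```

Call:
{"op": "jog_arm", "data": {
  "series": [
    [[0, -0.06, -0.01], 0],
    [[0, -0.06, 0], 0],
    [[0, 0, 0], 0]
  ]
}}

```text
clock: 29.45
position: [0.5271, 0.268, 0.056]
orientation: [0.066, 3.14, 0.002]
force: [-3.3, 6.0, 6.4]
finger_gap: 0.0172
grasp_force: 26.7
```

Call:
{"op": "jog_arm", "data": {
  "series": [
    [[0, -0.06, 0], 0],
    [[0, -0.06, 0], 0],
    [[0, 0, 0], 0]
  ]
}}

```text
clock: 29.75
position: [0.527, 0.2673, 0.0562]
orientation: [0.065, 3.139, 0.009]
force: [-2.4, 26.8, 1.4]
finger_gap: 0.0177
grasp_force: 26.9
```

At the blue stop. Easing back a touch, releasing and withdrawing.

Call:
{"op": "jog_arm", "data": {
  "series": [
    [[0, 0.09, 0], 0],
    [[0, 0, 0], 0]
  ]
}}

```text
clock: 29.95
position: [0.5271, 0.2678, 0.0561]
orientation: [0.065, 3.14, 0.002]
force: [-3.9, 9.2, 6.9]
finger_gap: 0.0176
grasp_force: 27.1
```

Call:
{"op": "jog_arm", "data": {
  "series": [
    [[0, 0, 0], 0],
    [[0, 0, 0], 0],
    [[0, 0, 0], 0],
    [[0, 0, -0.3], 0],
    [[0, 0, -0.8], 0],
    [[0, 0, -1], 0],
    [[0, 0, -1], 0],
    [[0, 0, -1], 0],
    [[0.5, 0, -1], 0],
    [[0.5, 0, -1], 0],
    [[0, 0, 0], 0],
    [[0, 0, 0], 0]
  ],
  "jaw": 0.1
}}

```text
clock: 31.15
position: [0.5021, 0.2678, 0.2085]
orientation: [0.065, 3.14, 0.0]
force: [0.3, 0.1, -0.3]
finger_gap: 0.047
grasp_force: 0.0
```

```bash
python3 - <<'E'
from h import *
s,M=st();b=cams.get_image("wrist");a=cams.get_image("scene")
k=np.hstack([cv2.resize(b,(400,300)),cv2.resize(a[170:320,240:440],(400,300))]);cv2.imwrite("pics/f.png",k)
spots("wrist",["pointer_top"])
E
```

```text
t 31.15 p [0.5021 0.2678 0.2085] x [-0.999  0.042 -0.001] y [0.042 0.999 0.   ] f [ 0.3  0.1 -0.3] gap 0.047 gf 0.0
pointer_top 0.79 [276.  54.] [0.3806 0.247 ]
```

View pics/f.png

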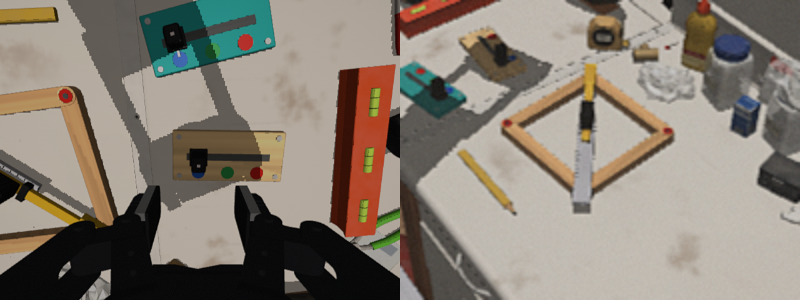

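The pointer stands at blue (left half, about (198,162)). The rule lies on the blue diagonal from (580,205) to (590,70) in the right half. Handing in.

```bash
python3 -c "
from h import *
print(workorder.hand_in())"
```

```text
the job is handed in; nothing more can be done
None
```

I measured both diagonals: blue is about 10–12 mm longer than red. The pointer is at the blue stop, the rule is released on the blue diagonal, and the job was handed in at about 31 s with no verdict shown.

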